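Find the tin with the loose whorl

TASK

The lead whorl in one of the three alike tins has come out of its foam in transport. Check all three, working along the tray from the left (as the robot faces them): lift each tin well clear, shake it by rocking it well over, end to end, feel whether its contents run and knock, and stand it back where it was. When all three have been checked, take the one that rattles and hold it out level and still, about 20 cm above the middle of the blotter on the far side of the table; finish holding it there in the gripper, without setting it down or letting go. Do not hold a firm tin out over the blotter, and leave the other things on the table alone (if the last tin is the one that rattles, it may go straight from the shaking to the blotter).

Things in the scene. Friction and masses are not known exactly. Their poses are not given: they have to be found in the camera images.
- tin_left_center (a point): Left tin (farthest to +y) of three alike plain aluminium tins with slip lids, side by side about 125 mm apart (at least 100) in the tray: 130 mm long (its x, pointing away from the robot) x 58 mm wide (its y) x 46 mm high, shut fast, 0.28 to 0.35 kg with contents. The point is its centre, half-way up (23 mm over its base, 28 mm over the table). Grip it across its width, from above.
- tin_mid_center (a point): Middle tin, same form, point and axes. In each tin is a 190 g ball-shaped lead whorl. In two tins it sits fast in foam at the middle and nothing moves. In one, any of the three, it lies loose and rolls along the tin's length, 46 mm to either side of the middle, once the tin is tipped some 5 degrees.
- tin_right_center (a point): Right tin (farthest to -y), same form, point and axes. Tipped 25 degrees end down for a moment, the loose whorl runs to the low end with a slight knock and stays there when the tin is level again: the moment about the gripping axis then differs by 0.1 to 0.17 N m after tipping one end and the other; a firm tin's does not change. Fast strokes hide this under the gripper's own inertia.
- blotter_center (a point): Middle of the upper side of the blotter, a flat white sheet on a brown board 110 x 190 x 3 mm, lying on the table beyond the tray.
- tray: Shallow grey tray lined with grey foam, 160 mm (its x, away from the robot) x 390 mm (its y, along the row of tins), fixed to the table; rim 14 mm high, floor 5 mm above the table. Origin in the middle of its underside.
- brush: Bystander, leave alone: brush with a wooden handle, 170 mm long, lying on the table to the right of the tray.
- weight: Bystander, leave alone: plain steel weight, 50 x 80 x 22 mm, to the left of the blotter.
- loupe: Bystander, leave alone: stand loupe, 44 mm in diameter, 40 mm high, to the left of the tray.
- dish: Bystander, leave alone: shallow glass dish, 80 mm in diameter, 18 mm high, to the right of the blotter.
There are look-alikes about, which are no part of the job. What is shaped like the part that bears tin_mid_center but purple is not meant.

How it is judged:
On the way, in this order (a step that is already met when the one before it is completed fails the run):
1. the left tin is lifted clear of the tray and rocked (height (world z) of tin_left_center above 0.075 m and angle between tin_left_center's own z axis and vertical above 0.2 rad), for 0.05 s.
2. with the left tin back in its place, the middle tin is lifted clear and rocked (distance of tin_left_center from where it was at the start of the episode below 0.025 m and angle between tin_left_center's own z axis and vertical below 0.1 rad and height (world z) of tin_mid_center above 0.075 m and angle between tin_mid_center's own z axis and vertical above 0.2 rad), for 0.05 s.
3. with the left and middle tins back in their places, the right tin is lifted clear and rocked (distance of each of tin_left_center, tin_mid_center from where it was at the start of the episode below 0.025 m and angle between each of tin_left_center, tin_mid_center's own z axis and vertical below 0.1 rad and height (world z) of tin_right_center above 0.075 m and angle between tin_right_center's own z axis and vertical above 0.2 rad), for 0.05 s.
At the end, for the whole second after the job is handed in: The rattling tin is in the fingers, centre 120 to 350 mm above the table, within 50 mm sideways of the blotter's middle, level within 0.2 rad, slower than 30 mm/s; the other two stand level, not touched by the fingers, within 25 mm of where they started (((distance between whorl_c0 and tin_left_center below 0.065 m and height (world z) of tin_left_center between 0.12 and 0.35 m and horizontal distance between tin_left_center and blotter_center below 0.05 m and angle between tin_left_center's own z axis and vertical below 0.2 rad and linear speed of tin_left below 0.03 m/s and contact force between the fingers and tin_left above 2 N and (distance of tin_mid_center from where it was at the start of the episode below 0.025 m and angle between tin_mid_center's own z axis and vertical below 0.1 rad) and contact force between the fingers and tin_mid below 0.5 N and contact force between tin_left and tin_mid below 0.1 N and (distance of tin_right_center from where it was at the start of the episode below 0.025 m and angle between tin_right_center's own z axis and vertical below 0.1 rad) and contact force between the fingers and tin_right below 0.5 N and contact force between tin_left and tin_right below 0.1 N) or (distance between whorl_c0 and tin_mid_center below 0.065 m and height (world z) of tin_mid_center between 0.12 and 0.35 m and horizontal distance between tin_mid_center and blotter_center below 0.05 m and angle between tin_mid_center's own z axis and vertical below 0.2 rad and linear speed of tin_mid below 0.03 m/s and contact force between the fingers and tin_mid above 2 N and (distance of tin_left_center from where it was at the start of the episode below 0.025 m and angle between tin_left_center's own z axis and vertical below 0.1 rad) and contact force between the fingers and tin_left below 0.5 N and contact force between tin_mid and tin_left below 0.1 N and (distance of tin_right_center from where it was at the start of the episode below 0.025 m and angle between tin_right_center's own z axis and vertical below 0.1 rad) and contact force between the fingers and tin_right below 0.5 N and contact force between tin_mid and tin_right below 0.1 N) or (distance between whorl_c0 and tin_right_center below 0.065 m and height (world z) of tin_right_center between 0.12 and 0.35 m and horizontal distance between tin_right_center and blotter_center below 0.05 m and angle between tin_right_center's own z axis and vertical below 0.2 rad and linear speed of tin_right below 0.03 m/s and contact force between the fingers and tin_right above 2 N and (distance of tin_left_center from where it was at the start of the episode below 0.025 m and angle between tin_left_center's own z axis and vertical below 0.1 rad) and contact force between the fingers and tin_left below 0.5 N and contact force between tin_right and tin_left below 0.1 N and (distance of tin_mid_center from where it was at the start of the episode below 0.025 m and angle between tin_mid_center's own z axis and vertical below 0.1 rad) and contact force between the fingers and tin_mid below 0.5 N and contact force between tin_right and tin_mid below 0.1 N))); the arm keeps its last pose, push and grip.
It fails at once if a tin whose contents are firm is held out over the blotter ((not (distance between whorl_c0 and tin_left_center below 0.065 m) and horizontal distance between tin_left_center and blotter_center below 0.05 m) or (not (distance between whorl_c0 and tin_mid_center below 0.065 m) and horizontal distance between tin_mid_center and blotter_center below 0.05 m) or (not (distance between whorl_c0 and tin_right_center below 0.065 m) and horizontal distance between tin_right_center and blotter_center below 0.05 m)).
It fails at once if a bystander (brush, weight, loupe or dish) is pushed more than 20 mm (distance of any of brush, weight, loupe, dish from where it was at the start of the episode above 0.02 m).
It also fails if it takes over 72 s, if anything falls off the work surface, if the arm or the gripper's body presses on something with over 40 N, if the wrist force passes 120 N, or if a joint passes its speed limit or range.

ROBOT

A 7-joint arm with a two-finger parallel gripper is mounted at the origin on the work surface. World frame = base frame: x ahead of the robot, y to its left, z up, the work surface at z = 0. Lengths are in m, angles in rad, forces in N, time in s.
With the tool pointing down it reaches from about 0.4 to 0.85 m from the base axis. Payload 4.5 kg.
Tool frame: the origin (TCP) lies midway between the tips of the shut fingers; the grasp point (between the pads) lies 19 mm behind it; z points along the fingers, y is the line along which they close (so a half turn about z gives the same grasp; the last joint's range is limited). The gripper opens to 88 mm and grips with 3 to 60 N. Pads are 18 mm wide; open, the fingers measure 123 mm over their backs; the gripper's body (75 mm by 187 mm) begins 45 mm behind the grasp point.
Start: joints at [-1.247, 0.689, -0.195, 1.565, 0.157, 0.902, -0.215], TCP at [0.179, 0.599, 0.239] pointing down, gripper open.
Joint ranges: [-3.01, 3.01], [-0.46, 2.08], [-1.47, 1.51], [0.13, 2.56], [-1, 4.14], [0.04, 2.09], [-2.66, 2.66]. Speed limits (rad/s): [2.57, 2.57, 3.14, 3.14, 3.14, 3.14, 3.14].

INTERFACE

Orientations are given as a unit quaternion [x, y, z, w].
In Python, from bench import observe, viewer, workorder gives the robot as it stands. The module is installed in compiled form; this text tells all that it offers.
- The arm moves only by the tool apply_moves, never from a script. Its arguments are lists of equal length, an entry for each row: "translation": the shift along the tool's x, y, z each as a share of 0.04 m, from -1 to 1, a list of three; "spin": the turn about the tool's z as a share of 6 degrees, from -1 to 1; "hand": the opening, from -1 (shut) to 1 (fully open). A call has exactly 8 rows; each row shifts and turns the commanded pose from where the row before left it, along the tool's axes as they then stand; what a row does not reach is not made up. A row lasts 1/8 s, in which the tool goes at most 62.5 mm and 10.7 degrees, less where a joint would pass 70% of its speed; a pose out of reach is approached as far as the arm can. A call with a number of a shift or a turn outside -1 to 1 is refused whole. A call with a gripper value outside its range is refused whole. The fingers move at their own pace and stop on an object; "squeeze" is the grip in N (left out, the last holds). Time passes only in rows, so rows that do not move let the fingers close, or fill a call up. It gives the time, the measured TCP pose, the force, the opening and the grip force at its end, in the units of the state.
- observe(): the state, without advancing time (a new reading comes with each control period).
- viewer.get_image(name): name is "scene" or "top" or "wrist"; returns the picture (420x560x3 uint8, red, green, blue); there is no depth.
- viewer.get_calibration(name): a dict with "mtx" (3x3 intrinsics, pixels), "position" and "attitude" of the camera in the world; the wrist camera has in their place "mount" (4x4, takes a point from camera to tool coordinates, whose origin is the TCP and whose axes are the flange's). Camera axes: x right, y down, z forward; pixel columns grow to the right and rows downward; lengths in m; the calibration is good to about 2 mm. A picture is of the moment at which its call begins: read the wrist's pose just before it. get_calibration takes no time and is no camera call.
- workorder.hand_in(): hands the job in; it is judged then, once.
The state is a dict: "t": time; "q": joint angles; "joint_velocities": joint speeds; "effort": joint torques, N m; "ee_pos": TCP position; "eef_rot": TCP orientation; "ft_force": force on the tool from outside, world axes, zero at the start; "ft_torque": the same for the moment, N m; "grip_width": finger opening in m; "gripper_force": force on a finger pad.
Only numpy, scipy, OpenCV 4.12 (cv2) and the standard library are available. Lean on these libraries where they do the work, as an engineer would, in place of code of your own. Each camera call takes 0.05 s, during which the arm holds its last target. There are 200 camera calls.

## Working session

There is one attempt and no reset: what is moved stays moved. The work goes in short steps, Python scripts to look and compute and a tool call to move; the robot and the scene stay as the last step left them, time stands still between calls to the robot, and variables do not carry over. Pictures are saved under pics/ and viewed, at most 10 in all, crops included, and the job is handed in when it is done.

Besides the shell and the picture viewer there is one more tool, called after ">>>" as name(argument=value, ...) on one line, values as JSON. apply_moves: Moves the arm, as the interface text tells. Its arguments: {"type":"object","properties":{"translation":{"type":"array","items":{"type":"array","items":{"type":"number","minimum":-1,"maximum":1}}},"spin":{"type":"array","items":{"type":"number","minimum":-1,"maximum":1}},"hand":{"type":"array","items":{"type":"number"}},"squeeze":{"type":"number"}},"required":["translation","spin","hand"]}

```bash
mkdir -p pics
cat > h.py <<'E'
import numpy as np,cv2
from bench import observe,viewer,workorder
from scipy.spatial.transform import Rotation as R
def save(n,f):
    im=viewer.get_image(n); cv2.imwrite('pics/'+f,im[:,:,::-1]); return im
def st():
    s=observe()
    for k in ['t','ee_pos','eef_rot','ft_force','ft_torque','grip_width','gripper_force']: print(k,np.round(s[k],4))
    return s
E
python3 - <<'E'
from h import *
s=st(); print(R.from_quat(s['eef_rot']).as_matrix().round(3))
for n in ['scene','top','wrist']:
    c=viewer.get_calibration(n); print(n,{k:np.round(v,4).tolist() for k,v in c.items()})
ims=[save('scene','s0.png'),save('top','t0.png')]
cv2.imwrite('pics/w0.png',viewer.get_image('wrist')[:,:,::-1])
E
```

```text
t 0.0
ee_pos [0.1785 0.5983 0.2379]
eef_rot [ 1.444e-01  9.895e-01 -9.000e-04 -1.000e-04]
ft_force [0.0826 0.067  0.0725]
ft_torque [-0.0322 -0.0316 -0.0661]
grip_width 0.088
gripper_force 0.0
[[-0.958  0.286 -0.   ]
 [ 0.286  0.958 -0.002]
 [-0.    -0.002 -1.   ]]
scene {'mtx': [[526.7322, 0.0, 277.8518], [0.0, 526.7322, 206.3054], [0.0, 0.0, 1.0]], 'position': [1.4513, -0.4183, 1.0642], 'attitude': [0.76, 0.5124, -0.2185, -0.3348]}
top {'mtx': [[434.8964, 0.0, 278.0218], [0.0, 434.8964, 211.2478], [0.0, 0.0, 1.0]], 'position': [0.3547, 0.0028, 1.1311], 'attitude': [0.7077, -0.7044, 0.0293, -0.0447]}
wrist {'mtx': [[340.0998, 0.0, 278.7961], [0.0, 340.0998, 211.7396], [0.0, 0.0, 1.0]], 'mount': [[-0.0008, -0.9495, -0.3137, 0.0812], [1.0, -0.0009, -0.0001, -0.0], [-0.0002, -0.3137, 0.9495, -0.1462], [0.0, 0.0, 0.0, 1.0]]}
```

View pics/s0.png

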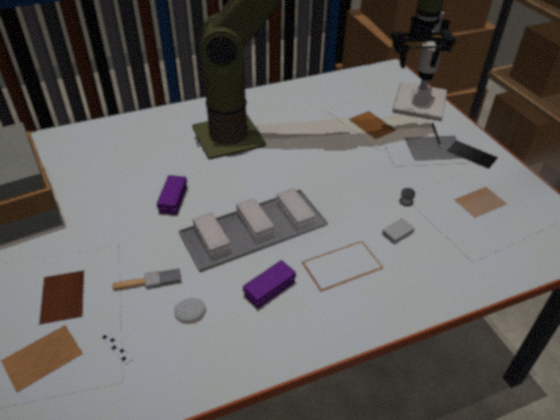

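View pics/t0.png

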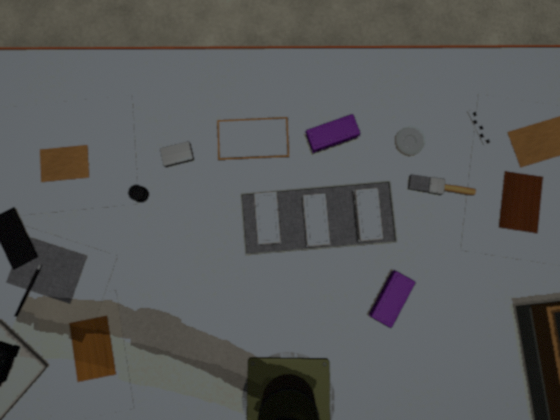

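The top view shows three pale tins in the grey tray at about (267,217), (316,220) and (369,214), and the blotter at (253,138). The tin-shaped purple blocks at (333,132) and (392,298) are the look-alikes, so they're not meant. In the scene view the tins are at about (296,208), (254,218) and (210,234). I'll measure them and confirm in one crop.

```bash
cat >> h.py <<'E'
def ray(n,uv):
    c=viewer.get_calibration(n); d=np.linalg.inv(c['mtx'])@[uv[0],uv[1],1]
    return np.array(c['position']),R.from_quat(c['attitude']).apply(d)
def onplane(n,uv,z):
    p,d=ray(n,uv); return p+d*(z-p[2])/d[2]
def tri(a,b):
    (p,d),(q,e)=a,b; A=np.stack([d,-e],1); x=np.linalg.lstsq(A,q-p,rcond=None)[0]
    P,Q=p+x[0]*d,q+x[1]*e; return (P+Q)/2,np.linalg.norm(P-Q)
E
python3 - <<'E'
from h import *
s=cv2.imread('pics/s0.png');t=cv2.imread('pics/t0.png')
a=cv2.resize(s[180:300,170:400],None,fx=3,fy=3,interpolation=cv2.INTER_CUBIC)
b=cv2.resize(t[105:260,205:405],None,fx=3.45,fy=3.45*.72,interpolation=cv2.INTER_CUBIC)[:, :690]
cv2.imwrite('pics/c0.png',np.vstack([cv2.resize(a,(690,300)),cv2.resize(b,(690,300))]))
for nm,im,ro in [('top',t,(180,255,240,400)),('scene',s,(180,270,175,330))]:
    g=cv2.cvtColor(im,cv2.COLOR_BGR2GRAY); print(nm,[int(g[y,x]) for x,y in ([(267,217),(291,217),(200,217)] if nm=='top' else [(254,215),(230,220),(350,180)])])
    hull=None
    m=np.zeros_like(g);y0,y1,x0,x1=ro
    m[y0:y1,x0:x1]=(g[y0:y1,x0:x1]>150)
    for c in cv2.findContours(m,cv2.RETR_EXTERNAL,cv2.CHAIN_APPROX_NONE)[0]:
        if cv2.contourArea(c)>200: print(cv2.contourArea(c),cv2.minAreaRect(c))
E
```

```text
top [103, 62, 103]
scene [143, 85, 153]
210.0 ((318.0, 262.0), (14.0, 22.0), 90.0)
1704.0 ((277.17584228515625, 261.8445129394531), (31.81270408630371, 123.1300048828125), 69.07550048828125)
3599.0 ((252.0, 224.5), (89.0, 154.0), 90.0)
```

View pics/c0.png

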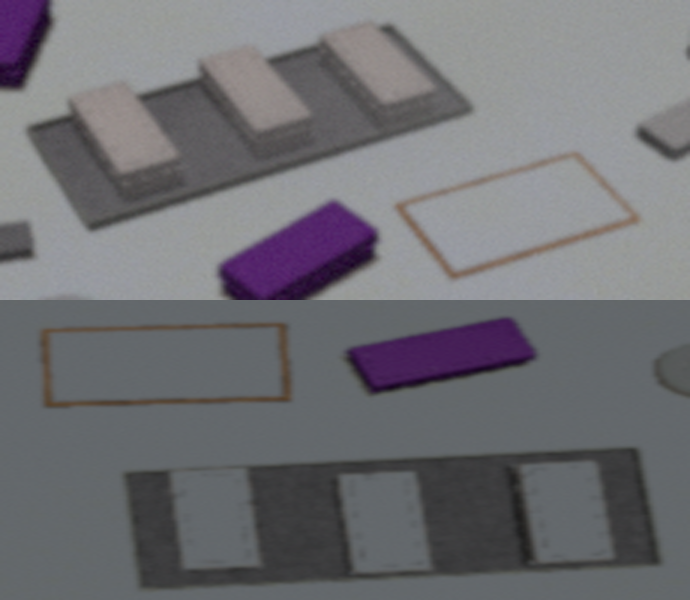

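The crop shows three pale aluminium tins in the tray and a purple block beyond it, which is the decoy. Next I'll segment the top faces.

Run:
```python
from h import *
s=cv2.imread('pics/s0.png');t=cv2.imread('pics/t0.png')
def big(m,lo):
    o=[]
    for c in cv2.findContours(m.astype(np.uint8),cv2.RETR_EXTERNAL,cv2.CHAIN_APPROX_NONE)[0]:
        if cv2.contourArea(c)>lo:
            o.append(c)
    return o
# tray in each view: dark grey low saturation
res={}
for nm,im,ro,th in [('top',t,(178,256,238,400),82),('scene',s,(185,270,175,330),112)]:
    y0,y1,x0,x1=ro; sub=cv2.GaussianBlur(im,(3,3),0)[y0:y1,x0:x1]; g=cv2.cvtColor(sub,cv2.COLOR_BGR2GRAY)
    dark=(g<th).astype(np.uint8)
    c=max(big(dark,500),key=cv2.contourArea); hull=cv2.convexHull(c); tm=np.zeros_like(g); cv2.fillConvexPoly(tm,hull,1)
    print(nm,'tray',np.array(cv2.minAreaRect(hull)[0])+[x0,y0])
    m=(g>=th+ (0 if nm=='top' else 14))&(cv2.erode(tm,np.ones((3,3)))>0)
    m=cv2.morphologyEx(m.astype(np.uint8),cv2.MORPH_OPEN,np.ones((3,3)))
    for c in big(m,200):
        r=cv2.minAreaRect(c); M=cv2.moments(c); ctr=np.array([M['m10'],M['m01']])/M['m00']+[x0,y0]
        res.setdefault(nm,[]).append((ctr,cv2.boxPoints(r)+[x0,y0])); print(np.round(ctr,1),cv2.contourArea(c),np.round(r[1],1),round(r[2],1))
T=sorted(res['top'],key=lambda a:a[0][0]); S=sorted(res['scene'],key=lambda a:-a[0][0])
for a,b in zip(T,S):
    p,e=tri(ray('top',a[0]),ray('scene',b[0])); 
    bx=np.array([onplane('top',q,p[2])[:2] for q in a[1]]); d=[np.linalg.norm(bx[i]-bx[i-1]) for i in range(4)]
    k=int(np.argmax(d)); v=bx[k]-bx[k-1]
    print('tin',p.round(4),'gap',round(e,4),'plane.051',onplane('top',a[0],.051).round(4),'size',np.round(d,3),'ang',np.degrees(np.arctan2(v[1],v[0])).round(1))
# blotter: brown frame
for nm,im,ro in [('top',t,(110,170,205,300)),('scene',s,(235,295,295,390))]:
    y0,y1,x0,x1=ro; h=cv2.cvtColor(im[y0:y1,x0:x1],cv2.COLOR_BGR2HSV); m=(h[...,0]<25)&(h[...,1]>50)
    c=max(big(m,200),key=cv2.contourArea); q=cv2.approxPolyDP(cv2.convexHull(c),6,True)[:,0]+[x0,y0]
    print(nm,q.tolist()); P=np.array([onplane(nm,p,.003) for p in q]); res['b'+nm]=q
    if len(q)==4:
        # diagonal intersection
        A=np.stack([P[2]-P[0],-(P[3]-P[1])],1)[:2]; x=np.linalg.solve(A,(P[1]-P[0])[:2]); print('blot',(P[0]+x[0]*(P[2]-P[0])).round(4),[np.linalg.norm(P[i]-P[i-1]).round(3) for i in range(4)])
```

```text
top tray [318.16005707 217.35689545]
[316.3 219.5] 1066.5 [51.1 22.5] 84.8
[266.9 217.5] 1064.0 [51.1 22.3] 85.8
[369.  213.9] 1072.5 [51.4 22.4] 84.3
scene tray [252.25647736 226.50605392]
[211.8 232.1] 504.5 [31.6 18.9] 60.9
[256.  216.5] 444.5 [31.6 17.5] 56.3
[296.7 205.9] 440.5 [34.2 16.2] 51.3
tin [0.4544 0.0576 0.0424] gap 0.0062 plane.051 [0.4524 0.0543 0.051 ] size [0.129 0.057 0.129 0.056] ang 4.9
tin [ 0.45   -0.0657  0.0404] gap 0.0076 plane.051 [ 0.4477 -0.0685  0.051 ] size [0.129 0.057 0.129 0.056] ang 5.1
tin [ 0.4642 -0.198   0.042 ] gap 0.0065 plane.051 [ 0.4622 -0.1995  0.051 ] size [0.129 0.056 0.129 0.056] ang 4.9
top [[287, 118], [288, 156], [218, 159], [218, 120]]
blot [0.6686 0.095  0.003 ] [np.float64(0.185), np.float64(0.103), np.float64(0.186), np.float64(0.106)]Traceback (most recent call last):
  File "<stdin>", line 30, in <module>
ValueError: max() iterable argument is empty
```

>>> apply_moves(translation=[[0,-0.5,0],[0,-0.5,0],[0,-0.5,0],[0,-0.5,0],[-0.5,-1,0],[-0.5,-1,0],[-0.5,-1,0],[-0.5,-1,0]], spin=[-0.9,-0.9,-0.9,-0.9,0,0,0,0], hand=[1,1,1,1,1,1,1,1])

```text
t: 1.15
ee_pos: [0.2611, 0.3665, 0.2387]
eef_rot: [-0.044, 0.999, -0.0, 0.0]
ft_force: [0.9, -0.4, 0.8]
grip_width: 0.0879
gripper_force: 0.0
```

>>> apply_moves(translation=[[-0.5,-1,0],[-0.5,-1,0],[-0.5,-1,0],[-0.5,-1,0],[-0.5,-1,0],[-0.5,-1,0],[-0.5,-1,0],[0,0,0]], spin=[0,0,0,0,0,0,0,0], hand=[1,1,1,1,1,1,1,1])

```text
t: 2.15
ee_pos: [0.4256, 0.0976, 0.2384]
eef_rot: [-0.04, 0.999, -0.001, 0.0]
ft_force: [-0.2, 1.1, 0.3]
grip_width: 0.0881
gripper_force: 0.0
```

Run:
```python
from h import *
s=st(); save('wrist','w1.png')
np.savez('w1.npz',p=s['ee_pos'],q=s['eef_rot'])
r=R.from_quat(s['eef_rot']); print(r.as_matrix().round(3)); print('dtool to (.492,.058)',r.inv().apply(np.array([.492,.058,.24])-s['ee_pos']).round(4))
```

```text
t 2.15
ee_pos [0.4256 0.0976 0.2384]
eef_rot [-3.980e-02  9.992e-01 -7.000e-04  0.000e+00]
ft_force [-0.2369  1.0586  0.2829]
ft_torque [ 0.0586  0.0506 -0.017 ]
grip_width 0.0881
gripper_force 0.0
[[-0.997 -0.08   0.   ]
 [-0.08   0.997 -0.001]
 [-0.    -0.001 -1.   ]]
dtool to (.492,.058) [-0.063  -0.0448 -0.0015]
```

View pics/w1.png

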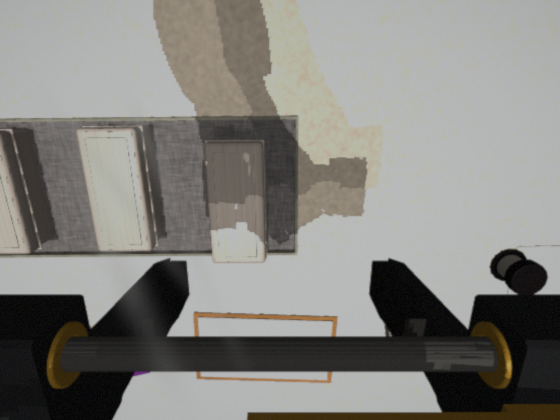

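The wrist view shows the left tin's top at about x 205–268, y 140–262, half in shadow, and the middle tin at (115,188). I'll move over the grip point and take a second wrist view so I can triangulate the top.

>>> apply_moves(translation=[[-0.4,-0.3,0.1],[-0.4,-0.3,0.2],[-0.4,-0.3,0.2],[-0.4,-0.2,0.2],[0,0,0.2],[0,0,0.1],[0,0,0],[0,0,0]], spin=[0,0,0,0,0,0,0,0], hand=[1,1,1,1,1,1,1,1])

```text
t: 3.2
ee_pos: [0.4916, 0.0633, 0.199]
eef_rot: [-0.044, 0.999, 0.0, 0.0]
ft_force: [0.1, 0.8, -0.5]
grip_width: 0.0883
gripper_force: 0.0
```

Run:
```python
from h import *
s=st(); save('wrist','w2.png')
np.savez('w2.npz',p=s['ee_pos'],q=s['eef_rot'])
```

```text
t 3.2
ee_pos [0.4916 0.0633 0.199 ]
eef_rot [-4.40e-02  9.99e-01  1.00e-04  1.00e-04]
ft_force [ 0.0699  0.7825 -0.477 ]
ft_torque [-0.0287  0.0241  0.0032]
grip_width 0.0883
gripper_force 0.0
```

View pics/w2.png

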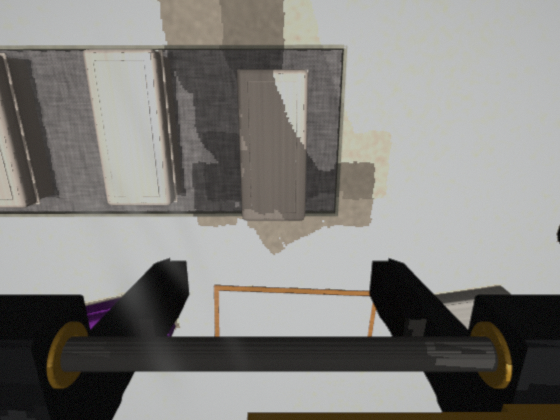

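```bash
cat >> h.py <<'E'
def wray(f,uv):
    z=np.load(f); c=viewer.get_calibration('wrist'); M=np.array(c['mount']); r=R.from_quat(z['q'])
    d=np.linalg.inv(c['mtx'])@[uv[0],uv[1],1]
    return r.apply(M[:3,3])+z['p'], r.apply(M[:3,:3]@d)
def wplane(f,uv,z):
    p,d=wray(f,uv); return p+d*(z-p[2])/d[2]
E
python3 - <<'E'
from h import *
Q={'left':([(206,140),(264,140),(266,262),(212,262)],[(240,70),(307,70),(304,220),(242,220)]),
'mid':([(80,128),(136,126),(152,250),(97,251)],[(86,52),(152,52),(170,203),(107,206)])}
for k,(a,b) in Q.items():
    P=np.array([tri(wray('w1.npz',x),wray('w2.npz',y))[0] for x,y in zip(a,b)])
    print(k,P.round(3).tolist(),P.mean(0).round(4))
    W=np.array([wplane('w2.npz',y,.051) for y in b]); print(' plane',W.mean(0).round(4),[np.linalg.norm(W[i]-W[i-1]).round(3) for i in range(4)],'yaw',[np.degrees(np.arctan2(*(W[i]-W[j])[[1,0]])).round(1) for i,j in ((3,0),(2,1))])
    V=np.array([wplane('w1.npz',y,.051) for y in a]); print(' plane',V.mean(0).round(4))
B=[wplane('w1.npz',y,.003) for y in [(195,314),(336,318),(331,382),(197,379)]]; print('blot',np.mean(B,0).round(4))
E
```

```text
left [[0.39, 0.021, 0.034], [0.385, 0.078, 0.031], [0.517, 0.09, 0.042], [0.52, 0.031, 0.047]] [0.4529 0.0549 0.0385]
 plane [0.4525 0.0548 0.051 ] [np.float64(0.128), np.float64(0.054), np.float64(0.128), np.float64(0.057)] yaw [np.float64(3.8), np.float64(5.3)]
 plane [0.4503 0.0562 0.051 ]
mid [[0.388, -0.107, 0.034], [0.382, -0.055, 0.024], [0.508, -0.033, 0.052], [0.518, -0.095, 0.043]] [ 0.4489 -0.0725  0.0386]
 plane [ 0.4491 -0.0676  0.051 ] [np.float64(0.127), np.float64(0.052), np.float64(0.124), np.float64(0.057)] yaw [np.float64(3.4), np.float64(5.8)]
 plane [ 0.447  -0.0662  0.051 ]
blot [0.6691 0.0972 0.003 ]
```

The tops fit the z = 0.051 plane, with measured sizes of 128 x 56 mm. The left tin is at (0.4525, 0.055), the middle tin at (0.449, -0.068), and the yaw is about 5°. I'll grip 40 mm off-centre towards the far end with a light squeeze, so the tin can pivot about the pads.

>>> apply_moves(translation=[[0,-0.13,0.7],[0,0,0.9],[0,0,0.9],[0,0,0.8],[0,0,0.6],[0,0,0.4],[0,0,0.1],[0,0,0]], spin=[0,0,0,0,0,0,0,0], hand=[1,1,1,1,1,1,1,1])

```text
t: 4.25
ee_pos: [0.4926, 0.0578, 0.023]
eef_rot: [-0.044, 0.999, 0.0, 0.0]
ft_force: [-0.3, -0.6, 0.2]
grip_width: 0.0882
gripper_force: 0.0
```

>>> apply_moves(translation=[[0,0,0],[0,0,0],[0,0,0],[0,0,0],[0,0,0],[0,0,0],[0,0,0],[0,0,0]], spin=[0,0,0,0,0,0,0,0], hand=[-1,-1,-1,-1,-1,-1,-1,-1], squeeze=8)

```text
t: 5.25
ee_pos: [0.4926, 0.0578, 0.023]
eef_rot: [-0.044, 0.999, 0.0, 0.0]
ft_force: [-0.0, 0.1, 5.9]
grip_width: 0.0579
gripper_force: 8.0
```

```bash
python3 -c "
from h import *
st()"
```

```text
t 5.25
ee_pos [0.4926 0.0578 0.023 ]
eef_rot [-4.350e-02  9.991e-01  1.000e-04  3.000e-04]
ft_force [-0.0233  0.0899  5.8726]
ft_torque [ 0.0889  0.0094 -0.0542]
grip_width 0.0579
gripper_force 8.0001
```

>>> apply_moves(translation=[[0.08,0,-0.23],[0.11,0,-0.22],[0.13,0,-0.21],[0.14,0,-0.2],[0.16,0,-0.18],[0.17,0,-0.17],[0,0,0],[0,0,0]], spin=[0,0,0,0,0,0,0,0], hand=[-1,-1,-1,-1,-1,-1,-1,-1])

```text
t: 6.25
ee_pos: [0.4605, 0.0548, 0.071]
eef_rot: [-0.044, 0.999, -0.0, -0.0]
ft_force: [-0.5, -1.7, -1.6]
grip_width: 0.0578
gripper_force: 8.0
```

Run:
```python
from h import *
st(); save('scene','s1.png'); a=save('wrist','w3.png'); s=cv2.imread('pics/s1.png')
cv2.imwrite('pics/c1.png',np.hstack([cv2.resize(s[140:300,170:370],(400,320)),cv2.resize(a[:,:,::-1],(400,320))]))
```

```text
t 6.25
ee_pos [0.4605 0.0548 0.071 ]
eef_rot [-4.36e-02  9.99e-01 -1.00e-04 -4.00e-04]
ft_force [-0.4954 -1.7013 -1.6338]
ft_torque [ 0.0031  0.228  -0.0338]
grip_width 0.0578
gripper_force 8.0001
```

View pics/c1.png

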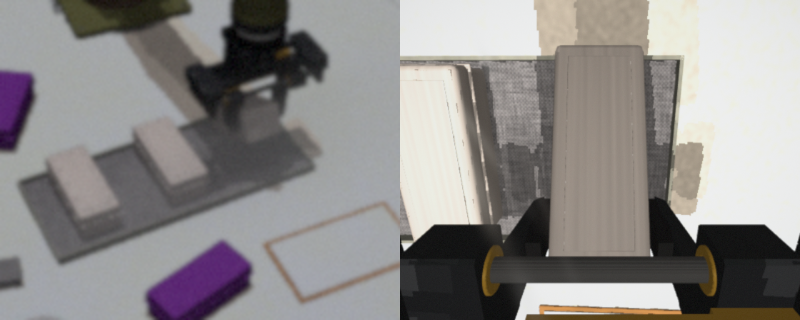

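The tin has pivoted with its near end down and still resting, and the force of about -1.6 N is half its weight. I'll clamp hard and lift it clear.

>>> apply_moves(translation=[[0,0,0],[0,0,0],[0,0,-0.3],[0,0,-0.5],[0,0,-0.5],[0,0,-0.3],[0,0,0],[0,0,0]], spin=[0,0,0,0,0,0,0,0], hand=[-1,-1,-1,-1,-1,-1,-1,-1], squeeze=45)

```text
t: 7.35
ee_pos: [0.4607, 0.0548, 0.1348]
eef_rot: [-0.044, 0.999, -0.0, -0.0]
ft_force: [-1.1, 0.8, -3.2]
grip_width: 0.0575
gripper_force: 45.0
```

```bash
cat >> h.py <<'E'
def avg(n=6):
    L=[]
    for i in range(n):
        s=observe(); L.append(np.r_[s['ft_force'],s['ft_torque']]); im=viewer.get_image('wrist')
    L=np.array(L); print('ft mean',L.mean(0).round(3),'sd',L.std(0).round(3)); print('lever tau_y/Fz',(L.mean(0)[4]/L.mean(0)[2]).round(4)); return im
E
python3 - <<'E'
from h import *
st(); a=avg(); cv2.imwrite('pics/w4.png',a[:,:,::-1]); s=save('scene','s2.png')[:,:,::-1]
cv2.imwrite('pics/c2.png',np.hstack([cv2.resize(s[140:300,170:370],(400,320)),cv2.resize(a[:,:,::-1],(400,320))]))
E
```

```text
t 7.35
ee_pos [0.4607 0.0548 0.1348]
eef_rot [-4.360e-02  9.991e-01 -0.000e+00 -2.000e-04]
ft_force [-1.1141  0.784  -3.1678]
ft_torque [ 0.0593 -0.0648  0.065 ]
grip_width 0.0575
gripper_force 45.0
ft mean [-0.124  0.132 -2.855  0.039 -0.077  0.012] sd [0.559 0.618 0.452 0.019 0.008 0.026]
lever tau_y/Fz 0.0269
```

View pics/c2.png

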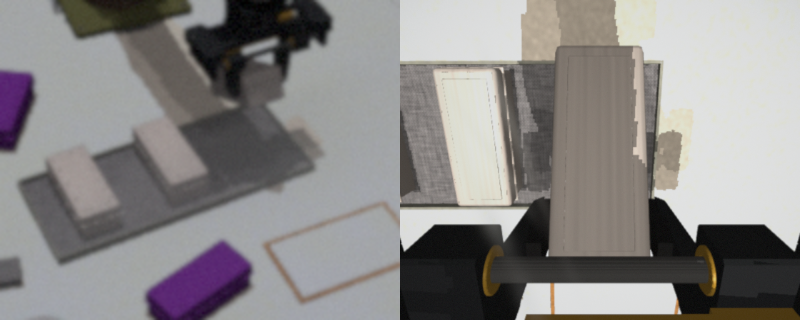

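The reading fits a firm tin tilted about 30°: the expected lever is about 27 mm and I measured 27 mm. A loose one would give about 50 mm. I'll reverse the moves to stand it back, then release.

>>> apply_moves(translation=[[0,0,0.3],[0,0,0.5],[0,0,0.5],[0,0,0.3],[0,0,0],[0,0,0],[0,0,0],[0,0,0]], spin=[0,0,0,0,0,0,0,0], hand=[-1,-1,-1,-1,-1,-1,-1,-1])

```text
t: 8.7
ee_pos: [0.4611, 0.0549, 0.0715]
eef_rot: [-0.043, 0.999, 0.0, 0.0]
ft_force: [-0.2, -0.5, -3.1]
grip_width: 0.0577
gripper_force: 45.0
```

>>> apply_moves(translation=[[0,0,0],[-0.17,0,0.17],[-0.16,0,0.18],[-0.14,0,0.2],[-0.13,0,0.21],[-0.11,0,0.22],[-0.08,0,0.23],[0,0,0]], spin=[0,0,0,0,0,0,0,0], hand=[-1,-1,-1,-1,-1,-1,-1,-1], squeeze=8)

```text
t: 9.7
ee_pos: [0.4926, 0.0578, 0.022]
eef_rot: [-0.044, 0.999, 0.0, 0.0]
ft_force: [0.1, -0.6, -2.5]
grip_width: 0.0578
gripper_force: 8.0
```

Run:
```python
from h import *
st(); 
z=dict(p=np.array([.4607,.0548,.1348]),q=np.array([-.0436,.9991,0,0])); np.savez('w4.npz',**z)
(p,a),(_,b)=wray('w4.npz',(221,59)),wray('w4.npz',(339,59)); k=.058/np.linalg.norm(a-b); P=p+k*(a+b)/2; print('near top edge',P.round(3))
# level would be z=gp+.009=.163 ; lever 105
```

```text
t 9.7
ee_pos [0.4926 0.0578 0.022 ]
eef_rot [-4.36e-02  9.99e-01  1.00e-04  0.00e+00]
ft_force [ 0.0632 -0.6408 -2.4983]
ft_torque [ 0.0229 -0.045   0.0166]
grip_width 0.0578
gripper_force 8.0001
near top edge [0.361 0.047 0.099]
```

>>> apply_moves(translation=[[0,0,0],[0,0,0],[0,0,0],[0,0,0],[0,0,-0.5],[0,0,-1],[0,0,-1],[0,0,-0.5]], spin=[0,0,0,0,0,0,0,0], hand=[1,1,1,1,1,1,1,1])

```text
t: 10.7
ee_pos: [0.493, 0.0577, 0.1447]
eef_rot: [-0.043, 0.999, 0.0, 0.001]
ft_force: [-0.1, -0.3, -0.1]
grip_width: 0.0881
gripper_force: 0.0
```

>>> apply_moves(translation=[[0,-0.4,-0.5],[0.1,-0.8,-0.4],[0.1,-0.8,0],[0.1,-0.8,0],[0.1,-0.25,0],[0,0,0],[0,0,0],[0,0,0]], spin=[0,0,0,0,0,0,0,0], hand=[1,1,1,1,1,1,1,1])

```text
t: 11.7
ee_pos: [0.4873, -0.0638, 0.1787]
eef_rot: [-0.045, 0.999, 0.0, 0.0]
ft_force: [0.5, 0.4, -0.3]
grip_width: 0.0885
gripper_force: 0.0
```

Run:
```python
from h import *
s=st(); np.savez('w5.npz',p=s['ee_pos'],q=s['eef_rot']); a=save('wrist','w5.png')[:,:,::-1]; s=save('scene','s3.png')[:,:,::-1]
cv2.imwrite('pics/c3.png',np.hstack([cv2.resize(s[160:300,170:345],(400,420)),a[:,:400]]))
```

```text
t 11.7
ee_pos [ 0.4873 -0.0638  0.1787]
eef_rot [-4.47e-02  9.99e-01  4.00e-04  1.00e-04]
ft_force [ 0.5132  0.4362 -0.2645]
ft_torque [0.0554 0.0379 0.0143]
grip_width 0.0885
gripper_force 0.0
```

View pics/w5.png

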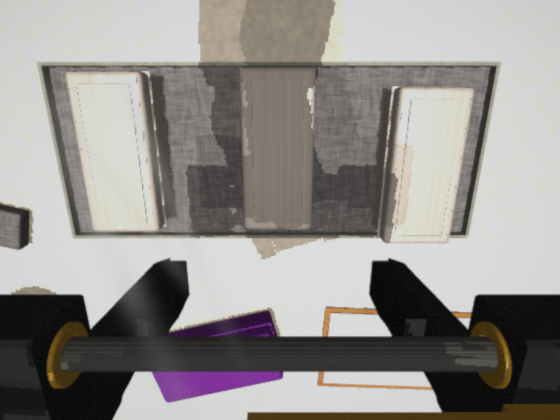

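The wrist view shows all three tins standing level in the tray. The left one at (430,165) is back, and the middle one at (279,148) is between the fingers. I'll check both positions numerically.

Run:
```python
from h import *
for k,b in {'left':[(399,88),(474,88),(450,242),(392,242)],'mid':[(242,67),(315,67),(310,229),(244,229)],'right':[(67,73),(142,73),(157,230),(94,231)]}.items():
    W=np.array([wplane('w5.npz',y,.051) for y in b]); print(k,W.mean(0).round(4),[np.linalg.norm(W[i]-W[i-1]).round(3) for i in range(4)])
s=observe();r=R.from_quat(s['eef_rot'])
print(r.inv().apply(np.array([.449+.0398,-.068+.0035,.023])-s['ee_pos']).round(4))
```

```text
left [0.4505 0.0553 0.051 ] [np.float64(0.127), np.float64(0.057), np.float64(0.127), np.float64(0.051)]
mid [ 0.448  -0.0682  0.051 ] [np.float64(0.129), np.float64(0.054), np.float64(0.129), np.float64(0.057)]
right [ 0.4623 -0.1979  0.051 ] [np.float64(0.127), np.float64(0.056), np.float64(0.126), np.float64(0.055)]
[-0.0015 -0.0004  0.1557]
```

>>> apply_moves(translation=[[0,0,0.5],[0,0,0.8],[0,0,0.9],[0,0,0.8],[0,0,0.5],[0,0,0.3],[0,0,0.1],[0,0,0]], spin=[0,0,0,0,0,0,0,0], hand=[1,1,1,1,1,1,1,1])

```text
t: 12.8
ee_pos: [0.4873, -0.0652, 0.023]
eef_rot: [-0.044, 0.999, 0.0, 0.0]
ft_force: [-0.1, 0.8, 0.4]
grip_width: 0.0882
gripper_force: 0.0
```

>>> apply_moves(translation=[[0,0,0],[0,0,0],[0,0,0],[0,0,0],[0,0,0],[0,0,0],[0,0,0],[0,0,0]], spin=[0,0,0,0,0,0,0,0], hand=[-1,-1,-1,-1,-1,-1,-1,-1], squeeze=8)

```text
t: 13.8
ee_pos: [0.4872, -0.0653, 0.023]
eef_rot: [-0.044, 0.999, -0.0, 0.0]
ft_force: [-0.9, 0.4, 5.2]
grip_width: 0.0581
gripper_force: 8.0
```

>>> apply_moves(translation=[[0.08,0,-0.23],[0.11,0,-0.22],[0.13,0,-0.21],[0.14,0,-0.2],[0.16,0,-0.18],[0.17,0,-0.17],[0,0,0],[0,0,0]], spin=[0,0,0,0,0,0,0,0], hand=[-1,-1,-1,-1,-1,-1,-1,-1])

```text
t: 14.8
ee_pos: [0.4577, -0.0677, 0.0719]
eef_rot: [-0.044, 0.999, 0.0, 0.002]
ft_force: [5.3, -0.4, 3.6]
grip_width: 0.0583
gripper_force: 8.0
```

>>> apply_moves(translation=[[0,0,0],[0,0,0],[0,0,-0.3],[0,0,-0.5],[0,0,-0.5],[0,0,-0.3],[0,0,0],[0,0,0]], spin=[0,0,0,0,0,0,0,0], hand=[-1,-1,-1,-1,-1,-1,-1,-1], squeeze=45)

```text
t: 15.8
ee_pos: [0.4548, -0.0681, 0.1346]
eef_rot: [-0.044, 0.999, -0.0, -0.001]
ft_force: [0.3, 0.8, -2.5]
grip_width: 0.0574
gripper_force: 45.0
```

Run:
```python
from h import *
s=st(); np.savez('w6.npz',p=s['ee_pos'],q=s['eef_rot']); a=avg(); cv2.imwrite('pics/w6.png',a[:,:,::-1])
```

```text
t 15.8
ee_pos [ 0.4548 -0.0681  0.1346]
eef_rot [-4.350e-02  9.991e-01 -0.000e+00 -8.000e-04]
ft_force [ 0.2605  0.7594 -2.5321]
ft_torque [ 0.0105 -0.1391 -0.0412]
grip_width 0.0574
gripper_force 44.9997
ft mean [-0.127  0.019 -2.77   0.021 -0.086 -0.019] sd [0.215 0.464 0.783 0.027 0.032 0.018]
lever tau_y/Fz 0.031
```

View pics/w6.png

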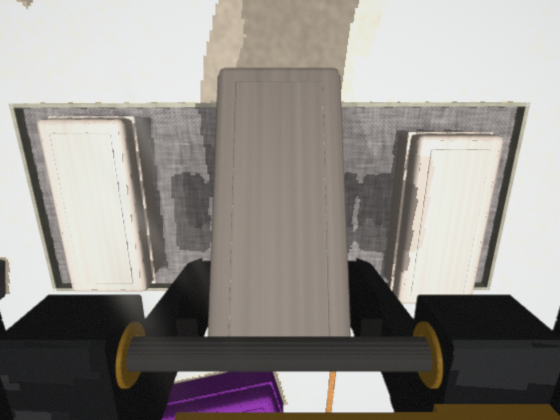

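The middle tin reads the same as the left one (τy about -0.086 N m, lever 31 mm), tipped well over in the wrist view with its near edge at (219–340, 68). It's firm too, so I'll stand it back.

>>> apply_moves(translation=[[0,0,0.3],[0,0,0.5],[0,0,0.5],[0,0,0.3],[0,0,0],[0,0,0],[0,0,0],[0,0,0]], spin=[0,0,0,0,0,0,0,0], hand=[-1,-1,-1,-1,-1,-1,-1,-1])

```text
t: 17.1
ee_pos: [0.4577, -0.0674, 0.0715]
eef_rot: [-0.044, 0.999, 0.001, 0.002]
ft_force: [5.7, 1.8, -1.5]
grip_width: 0.0575
gripper_force: 45.0
```

>>> apply_moves(translation=[[0,0,0],[-0.17,0,0.17],[-0.16,0,0.18],[-0.14,0,0.2],[-0.13,0,0.21],[-0.11,0,0.22],[-0.08,0,0.23],[0,0,0]], spin=[0,0,0,0,0,0,0,0], hand=[-1,-1,-1,-1,-1,-1,-1,-1], squeeze=8)

```text
t: 18.1
ee_pos: [0.4868, -0.0653, 0.0219]
eef_rot: [-0.044, 0.999, -0.0, -0.0]
ft_force: [-0.7, -0.2, -2.7]
grip_width: 0.0582
gripper_force: 8.0
```

Run:
```python
from h import *
st(); (p,a),(_,b)=wray('w6.npz',(219,68)),wray('w6.npz',(340,68)); k=.058/np.linalg.norm(a-b); print('near top edge',(p+k*(a+b)/2).round(3))
s=observe();r=R.from_quat(s['eef_rot'])
print('to right',r.inv().apply(np.array([.4622+.0398,-.1985+.0035,.18])-s['ee_pos']).round(4))
```

```text
t 18.1
ee_pos [ 0.4868 -0.0653  0.0219]
eef_rot [-4.36e-02  9.99e-01 -0.00e+00 -5.00e-04]
ft_force [-0.6572 -0.1613 -2.676 ]
ft_torque [ 0.0573 -0.0734 -0.038 ]
grip_width 0.0582
gripper_force 7.9999
near top edge [ 0.36  -0.076  0.105]
to right [-0.0036 -0.1306 -0.1581]
```

>>> apply_moves(translation=[[0,0,0],[0,0,0],[0,0,0],[0,0,0],[0,0,-0.5],[0,0,-1],[0,0,-1],[0,0,-0.5]], spin=[0,0,0,0,0,0,0,0], hand=[1,1,1,1,1,1,1,1])

```text
t: 19.1
ee_pos: [0.4876, -0.0654, 0.1447]
eef_rot: [-0.043, 0.999, -0.0, 0.001]
ft_force: [0.7, -1.0, -0.7]
grip_width: 0.0878
gripper_force: 0.0
```

>>> apply_moves(translation=[[0,-0.4,-0.5],[-0.1,-0.8,-0.4],[0,-0.8,0],[0,-0.8,0],[0,-0.45,0],[0,0,0],[0,0,0],[0,0,0]], spin=[0,0,0,0,0,0,0,0], hand=[1,1,1,1,1,1,1,1])

```text
t: 20.1
ee_pos: [0.5025, -0.1927, 0.1788]
eef_rot: [-0.045, 0.999, 0.0, 0.0]
ft_force: [0.5, 0.3, 0.1]
grip_width: 0.0878
gripper_force: 0.0
```

Run:
```python
from h import *
s=st(); np.savez('w7.npz',p=s['ee_pos'],q=s['eef_rot']); save('wrist','w7.png')
```

```text
t 20.1
ee_pos [ 0.5025 -0.1927  0.1788]
eef_rot [-4.48e-02  9.99e-01  4.00e-04  0.00e+00]
ft_force [0.4822 0.3348 0.1478]
ft_torque [0.0352 0.0238 0.0003]
grip_width 0.0878
gripper_force 0.0
```

View pics/w7.png

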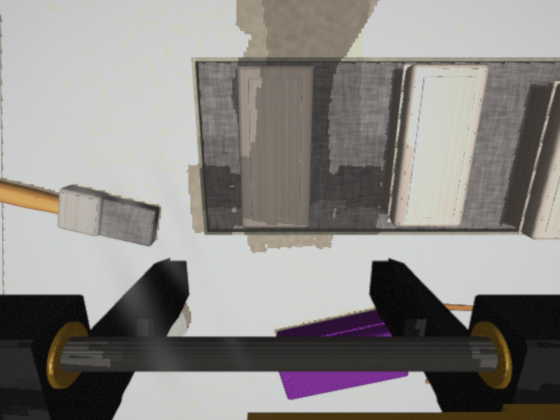

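This wrist view shows the right tin at (275,146) between the fingers. The middle tin is back and level at (440,145), and the brush at (110,212) is well clear. I've used all 10 pictures, so the rest is numbers only.

Run:
```python
from h import *
for k,b in {'mid':[(411,66),(487,66),(462,226),(399,225)],'right':[(239,66),(313,66),(308,226),(241,226)]}.items():
    W=np.array([wplane('w7.npz',y,.051) for y in b]); print(k,W.mean(0).round(4),[np.linalg.norm(W[i]-W[i-1]).round(3) for i in range(4)])
    if k=='right': c=W.mean(0)
s=observe();r=R.from_quat(s['eef_rot'])
print(r.inv().apply(np.array([c[0]+.0398,c[1]+.0035,.023])-s['ee_pos']).round(4))
```

```text
mid [ 0.4498 -0.0685  0.051 ] [np.float64(0.126), np.float64(0.057), np.float64(0.127), np.float64(0.054)]
right [ 0.4616 -0.1993  0.051 ] [np.float64(0.127), np.float64(0.055), np.float64(0.127), np.float64(0.058)]
[ 0.0013 -0.0029  0.1558]
```

>>> apply_moves(translation=[[0,-0.07,0.5],[0,0,0.8],[0,0,0.9],[0,0,0.8],[0,0,0.5],[0,0,0.3],[0,0,0.1],[0,0,0]], spin=[0,0,0,0,0,0,0,0], hand=[1,1,1,1,1,1,1,1])

```text
t: 21.15
ee_pos: [0.5029, -0.1971, 0.023]
eef_rot: [-0.044, 0.999, -0.0, 0.0]
ft_force: [0.1, 1.1, 0.7]
grip_width: 0.0881
gripper_force: 0.0
```

>>> apply_moves(translation=[[0,0,0],[0,0,0],[0,0,0],[0,0,0],[0,0,0],[0,0,0],[0,0,0],[0,0,0]], spin=[0,0,0,0,0,0,0,0], hand=[-1,-1,-1,-1,-1,-1,-1,-1], squeeze=8)

```text
t: 22.15
ee_pos: [0.5028, -0.1971, 0.0229]
eef_rot: [-0.044, 0.999, 0.0, 0.0]
ft_force: [-0.2, 2.0, 4.7]
grip_width: 0.0577
gripper_force: 8.0
```

>>> apply_moves(translation=[[0.08,0,-0.23],[0.11,0,-0.22],[0.13,0,-0.21],[0.14,0,-0.2],[0.16,0,-0.18],[0.17,0,-0.17],[0,0,0],[0,0,0]], spin=[0,0,0,0,0,0,0,0], hand=[-1,-1,-1,-1,-1,-1,-1,-1])

```text
t: 23.15
ee_pos: [0.473, -0.1998, 0.0717]
eef_rot: [-0.044, 0.999, -0.0, 0.002]
ft_force: [5.2, -0.5, 4.3]
grip_width: 0.0578
gripper_force: 8.0
```

```bash
cat >> h.py <<'E'
def edge(im,s):
    # topmost rows: width of the bright/brown lid against grey tray is not separable simply; use vertical gradient near columns 200-360
    g=cv2.GaussianBlur(cv2.cvtColor(im,cv2.COLOR_RGB2GRAY),(5,5),0).astype(float)
    return g
E
python3 - <<'E'
from h import *
s=st(); np.savez('w8.npz',p=s['ee_pos'],q=s['eef_rot']); im=avg(3); cv2.imwrite('pics/w8.png',im[:,:,::-1])
# lid edges: compare row profile with gradient
for r in (90,150,210):
    g=cv2.GaussianBlur(cv2.cvtColor(im,cv2.COLOR_RGB2HSV),(5,5),0)[r,180:380:6]; print(r,g[:,1].tolist())
E
```

```text
t 23.15
ee_pos [ 0.473  -0.1998  0.0717]
eef_rot [-4.39e-02  9.99e-01 -1.00e-04  1.80e-03]
ft_force [ 5.1983 -0.4688  4.3067]
ft_torque [ 0.0977 -1.0515 -0.0015]
grip_width 0.0578
gripper_force 8.0
ft mean [ 4.893  0.069  3.875  0.115 -1.062  0.019] sd [0.467 0.401 0.816 0.028 0.014 0.015]
lever tau_y/Fz -0.274
90 [5, 17, 14, 7, 6, 2, 38, 35, 34, 34, 34, 34, 34, 34, 35, 35, 35, 33, 34, 34, 33, 33, 35, 35, 34, 34, 34, 40, 42, 41, 42, 42, 42, 42]
150 [15, 14, 14, 14, 15, 14, 33, 33, 33, 33, 34, 34, 34, 33, 33, 34, 33, 34, 33, 34, 34, 34, 33, 34, 34, 34, 34, 33, 12, 15, 14, 14, 14, 14]
210 [17, 14, 14, 14, 12, 16, 35, 32, 33, 33, 32, 34, 34, 33, 32, 34, 34, 34, 33, 32, 33, 33, 34, 33, 33, 34, 34, 34, 14, 13, 14, 14, 13, 14]
```

>>> apply_moves(translation=[[0,0,0],[0,0,0],[0,0,-0.3],[0,0,-0.5],[0,0,-0.5],[0,0,-0.3],[0,0,0],[0,0,0]], spin=[0,0,0,0,0,0,0,0], hand=[-1,-1,-1,-1,-1,-1,-1,-1], squeeze=45)

```text
t: 24.3
ee_pos: [0.4702, -0.1999, 0.1344]
eef_rot: [-0.043, 0.999, 0.0, -0.001]
ft_force: [-0.2, -0.0, -2.9]
grip_width: 0.0575
gripper_force: 45.0
```

Run:
```python
from h import *
s=st(); np.savez('w9.npz',p=s['ee_pos'],q=s['eef_rot']); im=avg(8); cv2.imwrite('pics/w9.png',im[:,:,::-1])
h=cv2.GaussianBlur(cv2.cvtColor(im,cv2.COLOR_RGB2HSV),(5,5),0)
print([(r,int(h[r,279,1]),int(h[r,279,2])) for r in range(20,120,6)])
for r in (80,90,110): print(r,h[r,180:380:5,1].tolist())
m6=cv2.GaussianBlur(cv2.cvtColor(cv2.imread('pics/w6.png'),cv2.COLOR_BGR2HSV),(5,5),0)
print('mid ref',[(r,int(m6[r,279,1]),int(m6[r,279,2])) for r in range(20,120,6)]); print(m6[80,180:380:5,1].tolist())
```

```text
t 24.3
ee_pos [ 0.4702 -0.1999  0.1344]
eef_rot [-4.350e-02  9.991e-01  2.000e-04 -1.000e-03]
ft_force [-0.1801 -0.0198 -2.8564]
ft_torque [ 0.0359 -0.1317 -0.0283]
grip_width 0.0575
gripper_force 45.0
ft mean [ 0.146 -0.028 -2.644  0.039 -0.152 -0.016] sd [0.402 0.732 0.566 0.032 0.033 0.016]
lever tau_y/Fz 0.0577
[(20, 43, 154), (26, 44, 150), (32, 44, 152), (38, 44, 153), (44, 45, 150), (50, 43, 155), (56, 43, 156), (62, 35, 118), (68, 35, 130), (74, 34, 127), (80, 34, 128), (86, 34, 128), (92, 34, 129), (98, 34, 130), (104, 34, 130), (110, 35, 131), (116, 34, 131)]
80 [1, 1, 1, 6, 4, 1, 2, 2, 34, 34, 35, 35, 34, 35, 34, 34, 34, 34, 34, 34, 33, 35, 33, 33, 34, 35, 34, 34, 35, 35, 35, 35, 36, 43, 43, 43, 43, 14, 1, 1]
90 [1, 5, 1, 3, 3, 1, 1, 4, 35, 34, 35, 34, 35, 34, 34, 35, 35, 34, 34, 36, 35, 34, 33, 34, 34, 34, 34, 34, 34, 35, 35, 34, 37, 44, 44, 42, 22, 20, 1, 2]
110 [2, 4, 31, 15, 14, 14, 14, 20, 35, 35, 35, 35, 34, 34, 34, 34, 33, 34, 34, 35, 34, 35, 35, 34, 34, 34, 34, 34, 34, 35, 34, 33, 34, 13, 13, 14, 15, 14, 15, 14]
mid ref [(20, 43, 163), (26, 44, 160), (32, 44, 159), (38, 43, 164), (44, 44, 160), (50, 43, 167), (56, 43, 171), (62, 44, 169), (68, 36, 130), (74, 34, 137), (80, 34, 135), (86, 34, 136), (92, 34, 137), (98, 34, 137), (104, 34, 138), (110, 34, 138), (116, 35, 139)]
[1, 1, 1, 1, 10, 43, 44, 44, 34, 34, 34, 35, 33, 34, 35, 35, 34, 35, 34, 35, 34, 34, 35, 34, 34, 35, 35, 35, 34, 36, 34, 34, 39, 16, 12, 1, 1, 1, 1, 1]
```

The right tin reads τy about -0.152 N m (lever 58 mm), against -0.08 for the other two. That matches the prediction for a loose whorl at the low end (-0.155). I'll stand it back and grip it again at the middle. When lifted level, the loose whorl should leave about -0.085 N m, where a firm tin would give about 0.

>>> apply_moves(translation=[[0,0,0.3],[0,0,0.5],[0,0,0.5],[0,0,0.3],[0,0,0],[0,0,0],[0,0,0],[0,0,0]], spin=[0,0,0,0,0,0,0,0], hand=[-1,-1,-1,-1,-1,-1,-1,-1])

```text
t: 25.7
ee_pos: [0.4728, -0.1996, 0.0716]
eef_rot: [-0.044, 0.999, 0.0, 0.002]
ft_force: [5.2, 1.8, -0.8]
grip_width: 0.0575
gripper_force: 45.0
```

>>> apply_moves(translation=[[0,0,0],[-0.17,0,0.17],[-0.16,0,0.18],[-0.14,0,0.2],[-0.13,0,0.21],[-0.11,0,0.22],[-0.08,0,0.23],[0,0,0]], spin=[0,0,0,0,0,0,0,0], hand=[-1,-1,-1,-1,-1,-1,-1,-1], squeeze=8)

```text
t: 26.7
ee_pos: [0.5023, -0.1972, 0.0218]
eef_rot: [-0.044, 0.999, 0.0, -0.0]
ft_force: [-0.4, 0.7, -1.7]
grip_width: 0.0578
gripper_force: 8.0
```

>>> apply_moves(translation=[[0,0,0],[0,0,0],[0,0,0],[0,0,0],[0,0,-0.5],[0,0,-1],[0,0,-1],[0,0,-0.5]], spin=[0,0,0,0,0,0,0,0], hand=[1,1,1,1,1,1,1,1])

```text
t: 27.7
ee_pos: [0.5033, -0.1974, 0.1448]
eef_rot: [-0.044, 0.999, -0.0, 0.001]
ft_force: [0.7, 0.1, -1.0]
grip_width: 0.088
gripper_force: 0.0
```

Run:
```python
from h import *
s=st(); np.savez('w10.npz',p=s['ee_pos'],q=s['eef_rot']); im=avg(4); cv2.imwrite('pics/w10.png',im[:,:,::-1])
h=cv2.GaussianBlur(cv2.cvtColor(im,cv2.COLOR_RGB2HSV),(5,5),0)
# tin lid (brown shade, sat~34) vs tray foam (sat~14)
m=cv2.inRange(h,(0,24,60),(40,39,200)); m=cv2.morphologyEx(m,cv2.MORPH_OPEN,np.ones((5,5))); m[250:]=0
n,l,S,C=cv2.connectedComponentsWithStats(m)
for i in range(1,n):
    if S[i,4]>1500: print(S[i],C[i].round(1))
for u,v in [(244,60),(278,100)]: print(h[v,u])
print([(r,int(h[r,275,1]),int(h[r,275,2])) for r in range(0,260,10)])
```

```text
t 27.7
ee_pos [ 0.5033 -0.1974  0.1448]
eef_rot [-4.350e-02  9.991e-01 -4.000e-04  1.300e-03]
ft_force [ 0.7052  0.0858 -0.9985]
ft_torque [ 0.0283 -0.0377 -0.0158]
grip_width 0.088
gripper_force 0.0
ft mean [ 0.022 -0.555 -0.036  0.036 -0.013 -0.018] sd [0.416 0.602 0.874 0.032 0.026 0.014]
lever tau_y/Fz 0.3688
[  199    51   361   199 24175] [337.6 157.4]
[ 15  27 104]
[ 14  33 126]
[(0, 44, 138), (10, 44, 139), (20, 45, 145), (30, 43, 142), (40, 44, 141), (50, 41, 125), (60, 28, 89), (70, 34, 128), (80, 34, 126), (90, 34, 126), (100, 33, 127), (110, 34, 128), (120, 34, 129), (130, 34, 129), (140, 34, 129), (150, 33, 130), (160, 34, 130), (170, 34, 130), (180, 33, 130), (190, 34, 130), (200, 34, 129), (210, 35, 129), (220, 34, 127), (230, 35, 127), (240, 34, 125), (250, 42, 164)]
```

Run:
```python
from h import *
a,b=wplane('w10.npz',(275,64),.051),wplane('w10.npz',(275,246),.051); print(a.round(4),b.round(4),((a+b)/2).round(4),np.linalg.norm(a-b))
s=observe();r=R.from_quat(s['eef_rot']); c=(a+b)/2
im=cv2.imread('pics/w10.png'); h=cv2.GaussianBlur(cv2.cvtColor(im,cv2.COLOR_BGR2HSV),(5,5),0)
row=h[150,180:380:3,1]; print(row.tolist()); 
w=np.where(row>25)[0]; print('lid cols at 150',180+3*w.min(),180+3*w.max())
print(r.inv().apply(np.array([c[0],-.199,.023])-s['ee_pos']).round(4))
```

```text
[ 0.4011 -0.209   0.051 ] [ 0.5296 -0.1984  0.051 ] [ 0.4654 -0.2037  0.051 ] 0.12889139504140829
[4, 3, 16, 31, 32, 32, 31, 17, 13, 14, 15, 14, 14, 13, 12, 14, 13, 16, 14, 17, 33, 34, 34, 34, 33, 34, 34, 33, 34, 34, 34, 33, 32, 35, 34, 34, 33, 34, 35, 35, 35, 35, 33, 34, 34, 34, 34, 23, 14, 14, 16, 14, 14, 13, 14, 13, 14, 14, 14, 13, 14, 14, 13, 14, 15, 13, 14]
lid cols at 150 189 318
[0.037  0.0016 0.1195]
```

>>> apply_moves(translation=[[0.5,0,0],[0.43,0,0.4],[0,0,0.8],[0,0,0.8],[0,0,0.5],[0,0,0.3],[0,0,0.2],[0,0,0]], spin=[0,0,0,0,0,0,0,0], hand=[1,1,1,1,1,1,1,1])

```text
t: 28.9
ee_pos: [0.4654, -0.2003, 0.0223]
eef_rot: [-0.044, 0.999, 0.0, -0.0]
ft_force: [-0.2, -1.0, 0.5]
grip_width: 0.088
gripper_force: 0.0
```

>>> apply_moves(translation=[[0,0,0],[0,0,0],[0,0,0],[0,0,0],[0,0,0],[0,0,0],[0,0,0],[0,0,0]], spin=[0,0,0,0,0,0,0,0], hand=[-1,-1,-1,-1,-1,-1,-1,-1], squeeze=50)

```text
t: 29.9
ee_pos: [0.4657, -0.2006, 0.023]
eef_rot: [-0.044, 0.999, -0.0, 0.0]
ft_force: [-0.3, -0.1, 5.4]
grip_width: 0.0575
gripper_force: 50.0
```

>>> apply_moves(translation=[[0,0,-0.3],[0,0,-0.7],[0,0,-0.9],[0,0,-0.9],[0,0,-0.8],[0,0,-0.4],[0,0,0],[0,0,0]], spin=[0,0,0,0,0,0,0,0], hand=[-1,-1,-1,-1,-1,-1,-1,-1])

```text
t: 30.9
ee_pos: [0.4647, -0.2004, 0.1821]
eef_rot: [-0.044, 0.999, 0.0, -0.001]
ft_force: [-0.2, 0.2, -4.1]
grip_width: 0.0578
gripper_force: 50.0
```

Run:
```python
from h import *
s=st(); im=avg(8); cv2.imwrite('pics/w11.png',im[:,:,::-1])
r=R.from_quat(s['eef_rot']); print('to blotter',r.inv().apply(np.array([.669,.096,.195])-s['ee_pos']).round(4))
```

```text
t 30.9
ee_pos [ 0.4647 -0.2004  0.1821]
eef_rot [-4.36e-02  9.99e-01  2.00e-04 -8.00e-04]
ft_force [-0.1954  0.1925 -4.1062]
ft_torque [ 0.0423 -0.1059 -0.0556]
grip_width 0.0578
gripper_force 49.9999
ft mean [ 0.216 -0.029 -2.709  0.047 -0.101 -0.005] sd [0.339 0.542 0.693 0.021 0.015 0.026]
lever tau_y/Fz 0.0372
to blotter [-0.2293  0.2775 -0.0132]
```

Lifted level at its middle, the tin shows -0.10 N m with an empty-gripper offset of -0.013, so the whorl lies at the near end and this is the rattling tin. Now I'll carry it smoothly to the blotter.

>>> apply_moves(translation=[[-0.1,0.12,-0.1],[-0.3,0.35,-0.1],[-0.45,0.55,-0.1],[-0.5,0.6,0],[-0.5,0.6,0],[-0.5,0.6,0],[-0.5,0.6,0],[-0.5,0.6,0]], spin=[0,0,0,0,0,0,0,0], hand=[-1,-1,-1,-1,-1,-1,-1,-1])

```text
t: 32.3
ee_pos: [0.5861, -0.0257, 0.1951]
eef_rot: [-0.044, 0.999, 0.001, 0.0]
ft_force: [-0.5, -0.0, -2.7]
grip_width: 0.0577
gripper_force: 50.0
```

>>> apply_moves(translation=[[-0.5,0.6,0],[-0.5,0.6,0],[-0.48,0.6,0],[-0.4,0.5,0],[-0.3,0.4,0],[-0.15,0.15,0],[-0.05,0.07,0],[0,0,0]], spin=[0,0,0,0,0,0,0,0], hand=[-1,-1,-1,-1,-1,-1,-1,-1])

```text
t: 33.3
ee_pos: [0.6695, 0.0956, 0.1947]
eef_rot: [-0.043, 0.999, -0.0, -0.0]
ft_force: [0.8, 0.9, -2.6]
grip_width: 0.0572
gripper_force: 50.0
```

>>> apply_moves(translation=[[0,0,0],[0,0,0],[0,0,0],[0,0,0],[0,0,0],[0,0,0],[0,0,0],[0,0,0]], spin=[0,0,0,0,0,0,0,0], hand=[-1,-1,-1,-1,-1,-1,-1,-1])

```text
t: 34.3
ee_pos: [0.6697, 0.0961, 0.1947]
eef_rot: [-0.044, 0.999, 0.0, 0.0]
ft_force: [-0.5, -0.4, -2.8]
grip_width: 0.0576
gripper_force: 50.0
```

Run:
```python
from h import *
s=st(); np.savez('w12.npz',p=s['ee_pos'],q=s['eef_rot']); im=avg(4); cv2.imwrite('pics/w12.png',im[:,:,::-1])
# tin lid near edge/width in wrist view vs level right after lifting (w11)
for f in ('w11','w12'):
    h=cv2.GaussianBlur(cv2.cvtColor(cv2.imread(f'pics/{f}.png'),cv2.COLOR_BGR2GRAY),(5,5),0); print(f,h[100:300:8,279].tolist()); print(h[200,160:400:6].tolist())
t=save('top','t9.png')[:,:,::-1]
q=[onplane('top',p,.051)[:2].round(3) for p in [(267,217),(316,220)]]; print(q, [int(cv2.cvtColor(np.ascontiguousarray(t),cv2.COLOR_BGR2GRAY)[v,u]) for u,v in [(267,217),(316,220),(369,214)]])
```

```text
t 34.3
ee_pos [0.6697 0.0961 0.1947]
eef_rot [-0.0436  0.999   0.      0.    ]
ft_force [-0.517  -0.4099 -2.7716]
ft_torque [ 0.0147 -0.0897  0.0012]
grip_width 0.0576
gripper_force 49.9999
ft mean [-0.124 -0.382 -3.024  0.02  -0.09   0.015] sd [0.557 0.4   0.412 0.031 0.03  0.011]
lever tau_y/Fz 0.0297
w11 [138, 79, 74, 71, 95, 96, 116, 120, 119, 118, 117, 118, 118, 118, 118, 118, 118, 119, 119, 119, 119, 119, 119, 119, 119]
[219, 219, 217, 218, 219, 207, 166, 106, 117, 118, 119, 118, 121, 122, 119, 120, 117, 122, 120, 120, 118, 120, 118, 120, 125, 119, 121, 121, 118, 119, 124, 119, 112, 82, 71, 69, 69, 113, 63, 128]
w12 [128, 132, 130, 128, 91, 89, 107, 111, 110, 109, 109, 109, 109, 109, 109, 109, 109, 110, 110, 110, 110, 110, 110, 110, 110]
[205, 203, 201, 202, 204, 141, 170, 98, 108, 109, 110, 109, 111, 113, 111, 111, 108, 112, 110, 111, 109, 112, 109, 110, 115, 110, 112, 112, 109, 107, 124, 174, 170, 155, 127, 115, 205, 205, 206, 205]
[array([0.454, 0.054]), array([ 0.447, -0.068])] [14, 47, 45]
```

Run:
```python
from h import *
e=wplane('w12.npz',(279,142),.2227); print('near edge if level',e.round(4),'expected x',.6697-.065)
print(workorder.hand_in())
```

```text
near edge if level [0.6026 0.0901 0.2227] expected x 0.6047
the job is handed in; nothing more can be done
None
```

All three tins were checked from the left. The right tin is the one that rattles, and it was handed in held level about 20 cm above the blotter's middle (0.1 N m moment, 50 N grip). The left and middle tins read firm and were set back within about 2 mm; each tin was tipped fully only one way (near end down), not rocked both ways, and the result of the judging was not shown.

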